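# Slide the carton carrier into the date-stamping guide and stamp it

## Task

Slide the carrier with the food carton into the open end of the stamping guide, carton end first, and push it fully home against the end stop. Then press the stamp's knob all the way down to its stop and let it spring back up, leaving the carrier home. Do not press the stamp before the carrier is home, and leave the milk carton, can and jar standing where they are.

Things in the scene. Friction and masses are not known exactly. Their poses are not given: they have to be found in the camera images.
- carrier: Loose carrier, about 0.4 kg, on the counter in front of the guide: grey plate 170 long (x) x 100 wide (y) x 8 mm thick, with a green food carton fixed on it (108 x 62 mm, centre at x = +24, top 40 mm up) and a grip block at the rear. Origin: centre of the underside; x points to the front (carton) end, plate edge at x = +85 mm; z up.
- grip_block (a point): Centre of the top of the carrier's upright grey grip block, 22 (x) x 30 (y) mm, standing on the plate up to 72 mm above the carrier's underside, at carrier x = -70 mm, y = 0; rear face at carrier x = -81 mm. It can be pinched or pushed. Axes as the carrier's.
- guide: Aluminium guide fixed on the counter, which is its floor: channel 106 mm wide between walls 22 mm high, 16 thick, with lips reaching 12 mm inwards, 13 mm above the counter (82 mm free between), so the plate enters only at the open end. End stop face at x = +85 mm. Origin: on the counter, where the carrier's origin lies when fully home; x points along the channel from mouth to stop, z up.
- mouth (a point): Point on the counter on the channel's centre line at the open end, where walls and lips begin (guide x = -100 mm); axes as the guide's. Ahead of it two flared lead-in strips, 18 mm high, widen the entry to about 148 mm over 40 mm (to guide x = -140 mm).
- bridge (a point): Centre of the top of the dark steel bridge over the channel that carries the stamp, at guide x = +30 mm, 110 mm above the counter; 36 mm long (x), 180 mm wide (y), underside 88 mm up, on two posts outside the walls. Axes as the guide's.
- stamp (a joint): Travel of the sprung stamp, m: 0 = up (at rest), 0.020 = fully down on its stop. The spring takes about 4 N to start and 11 to 12 N to hold at the bottom; it springs back up when let go. Its pad stops 2 mm above the carton of a carrier that is home.
- knob_top (a point): Centre of the top of the stamp's round black knob, 38 mm across its flat top, 161 mm above the counter when up, 141 mm when down; at guide x = +30 mm, y = 0. It moves with the stamp; press it straight down.
- milk: White and green milk carton with a gable top, 72 x 72 x 232 mm, loose bystander. Origin: centre of the underside.
- can: Food can, 74 mm across, 110 mm high, loose bystander. Origin: centre of the underside.
- jar: Jar with white cap, 72 mm across, 120 mm high, loose bystander. Origin: centre of the underside.
Not all that is in view belongs to the job. Leave any pink, purple or turquoise look-alike of the carrier alone.

How it is judged:
By the outcome, as a careful person would: the job done as asked, in the order asked, and still so for the second after the job is handed in, with the robot touching nothing.
It also fails if it takes over 58 s, if anything falls off the work surface, if the arm or the gripper's body presses on something with over 40 N, if the wrist force passes 120 N, or if a joint passes its speed limit or range.

## Robot

A 7-joint arm with a two-finger parallel gripper is mounted at the origin on the work surface. World frame = base frame: x ahead of the robot, y to its left, z up, the work surface at z = 0. Lengths are in m, angles in rad, forces in N, time in s.
With the tool pointing down it reaches from about 0.425 to 0.95 m from the base axis. Payload 16.7 kg.
Tool frame: the origin (TCP) lies midway between the tips of the shut fingers; the grasp point (between the pads) lies 19 mm behind it; z points along the fingers, y is the line along which they close (so a half turn about z gives the same grasp; the last joint's range is limited). The gripper opens to 94 mm and grips with 3 to 60 N. Pads are 16 mm wide; open, the fingers measure 119 mm over their backs; the gripper's body (75 mm by 177 mm) begins 78 mm behind the grasp point.
Start: joints at [-1.302, 0.426, 0.074, 1.606, -0.034, 1.111, -0.067], TCP at [0.274, 0.617, 0.205] pointing down, gripper open.
Joint ranges: [-2.85, 2.85], [-0.5, 2.14], [-1.23, 1.37], [0.21, 2.46], [-1.02, 4.16], [0.16, 2.05], [-2.73, 2.73]. Speed limits (rad/s): [1.89, 1.89, 2.39, 2.39, 3.01, 3.01, 3.01].

## Interface

Orientations are given as a rotation vector (axis times angle).
In Python, from station import robot gives the robot as it stands. The module is installed in compiled form; this text tells all that it offers. Calls block until the motion is done:
- robot.reach(position, orientation): joint-space move of the TCP to a pose.
- robot.move_l(position, attitude=None, rate=0.15): straight line of the TCP; attitude=None keeps the orientation; rate is the mean speed in m/s.
- robot.set_joints(angles): joint-space move.
- robot.release() and robot.close(force=None): open the fingers fully, or close them until they stop; force is the grip in N (None keeps the last).
- robot.wait(seconds).
- robot.solve_ik(position, orientation): joint angles nearest the present ones, or None.
- robot.get_obs(): the state.
- robot.snapshot(name): name is "scene" or "top" or "wrist"; returns (picture, depth): 384x512x3 uint8, red, green, blue; 384x512 float32, m along the optical axis (not along the pixel's ray), 0 where there is no reading.
- robot.camera_info(name): a dict with "intrinsics" (3x3 intrinsics, pixels), "k1" (the pictures are not rectified: a ray, as slopes to the right and down, at radius r is drawn at 1 + k1 r^2 times it, then the intrinsics apply), "T" (4x4, takes a point from camera to world coordinates); the wrist camera has in their place "hand_eye" (4x4, takes a point from camera to tool coordinates, whose origin is the TCP and whose axes are the flange's). Camera axes: x right, y down, z forward; pixel columns grow to the right and rows downward; lengths in m; the calibration is good to about 2 mm. A picture is of the moment at which its call begins: read the wrist's pose just before it. camera_info takes no time and is no camera call.
A pose or a line that the arm cannot do raises robot.MotionError and nothing moves.
- robot.close_job(): hands the job in; it is judged then, once.
The state is a dict: "clock": time; "q": joint angles; "qvel": joint speeds; "tau": joint torques, N m; "tcp_pos": TCP position; "tcp_rot": TCP orientation; "contact_force": force on the tool from outside, world axes, zero at the start; "moment": the same for the moment, N m; "opening": finger opening in m; "grasp_force": force on a finger pad.
Only numpy, scipy, OpenCV 4.12 (cv2) and the standard library are available. Lean on these libraries where they do the work, as an engineer would, in place of code of your own. Each camera call takes 0.05 s, during which the arm holds its last target. There are 200 camera calls.

## Working session

There is one attempt and no reset: what is moved stays moved. The work goes in short steps, each a Python script; the robot and the scene stay as the last script left them, time stands still between calls to the robot, and variables do not carry over. Pictures are saved under pics/ and viewed, at most 10 in all, crops included, and the job is handed in when it is done.

```bash
mkdir -p pics
cat > h.py <<'E'
import numpy as np, cv2
from station import robot
from scipy.spatial.transform import Rotation as R
def cam(n):
    i=robot.camera_info(n); K=np.array(i["intrinsics"]);k1=i["k1"]
    if "T" in i: T=np.array(i["T"])
    else:
        o=robot.get_obs(); A=np.eye(4);A[:3,:3]=R.from_rotvec(o["tcp_rot"]).as_matrix();A[:3,3]=o["tcp_pos"]; T=A@np.array(i["hand_eye"])
    return K,k1,T
def slopes(uv,K,k1):
    return cv2.undistortPoints(np.array(uv,float).reshape(-1,1,2),K,np.array([k1,0,0,0.]))[:,0]
def onplane(uv,c,z):
    s=slopes(uv,c[0],c[1]); d=np.c_[s,np.ones(len(s))]@c[2][:3,:3].T; o=c[2][:3,3]
    return o+d*((z-o[2])/d[:,2])[:,None]
def cloud(dep,c):
    v,u=np.mgrid[:dep.shape[0],:dep.shape[1]]
    s=slopes(np.c_[u.ravel(),v.ravel()],c[0],c[1])
    P=(np.c_[s,np.ones(len(s))]*dep.ravel()[:,None])@c[2][:3,:3].T+c[2][:3,3]
    P[dep.ravel()==0]=np.nan
    return P.reshape(*dep.shape,3)
def shot(n,f):
    c=cam(n); p,d=robot.snapshot(n); cv2.imwrite(f"pics/{f}.png",p[...,::-1]); np.savez(f"{f}.npz",p=p,d=d,K=c[0],k=c[1],T=c[2]); return p,d,c
def load(f):
    z=np.load(f"{f}.npz"); return z["p"],z["d"],(z["K"],float(z["k"]),z["T"])
E
python3 - <<'E'
from h import *
a=shot("top","top0");b=shot("scene","scene0")
cv2.imwrite("pics/both.png",cv2.resize(np.vstack([a[0],b[0]])[...,::-1],None,fx=.78,fy=.78))
print(a[2],b[2]);print(robot.get_obs())
E
```

```text
(array([[484.27267132,   0.        , 260.8638986 ],
       [  0.        , 484.27267132, 193.28455748],
       [  0.        ,   0.        ,   1.        ]]), -0.08765334224633609, array([[-1.36683428e-02, -9.74359474e-01,  2.24581372e-01,
         1.65105121e-01],
       [-9.99906331e-01,  1.34789426e-02, -2.37654228e-03,
         3.55451057e-02],
       [-7.11512939e-04, -2.24592819e-01, -9.74452441e-01,
         1.75711937e+00],
       [ 0.00000000e+00,  0.00000000e+00,  0.00000000e+00,
         1.00000000e+00]])) (array([[379.71131998,   0.        , 256.58415154],
       [  0.        , 379.71131998, 190.96212991],
       [  0.        ,   0.        ,   1.        ]]), 0.030308333240167618, array([[ 0.70073057,  0.57731433, -0.41914775,  1.09525682],
       [ 0.71340817, -0.57118219,  0.40595528, -0.52866481],
       [-0.00504593, -0.5834887 , -0.81210558,  1.19582882],
       [ 0.        ,  0.        ,  0.        ,  1.        ]]))
{'clock': 0.1, 'q': array([-1.30149618,  0.42665088,  0.07388613,  1.60652434, -0.03409624,
        1.11079438, -0.06708635]), 'qvel': array([ 9.82429268e-04, -1.23385488e-03, -2.77159410e-03, -2.10465502e-03,
       -5.19448066e-05, -1.71384946e-03,  2.17970235e-04]), 'tau': array([ 6.61695594e-03, -9.37452006e+01,  3.67570795e+00, -4.55048704e+01,
       -4.87302232e-02,  1.68644782e-02,  5.15228999e-05]), 'tcp_pos': array([0.27438765, 0.61629451, 0.20486726]), 'tcp_rot': array([-6.53094035e-01, -3.07281499e+00,  1.74038789e-03]), 'contact_force': array([-0.36435405,  0.07091973,  0.56111474]), 'moment': array([ 0.02734554, -0.02369089, -0.03781785]), 'grasp_force': 0.0, 'opening': 0.09396581131591669}
```

View pics/top0.png

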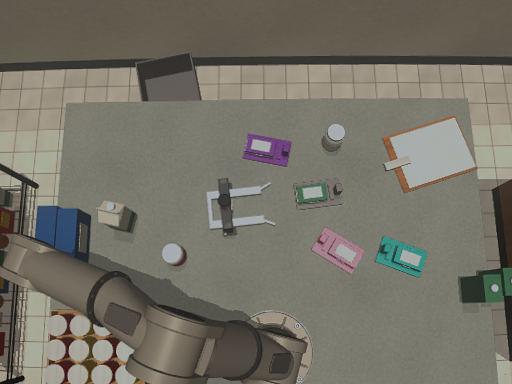

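View pics/scene0.png

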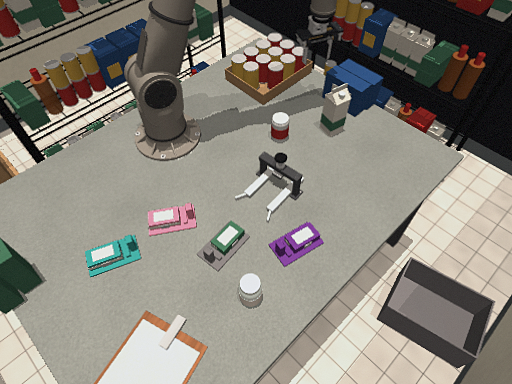

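The carrier candidates in the top view are purple (267,149), pink (338,250), turquoise (402,256), and a grey plate with a green carton (317,193) whose grip block is at (338,188). The last one fits the description. The guide's mouth faces right at about (262,206), and its stop is at the left, near (210,210). I'll check the choice in a crop and measure.

Run:
```python
from h import *
p,d,c=load("top0")
cv2.imwrite("pics/crop.png",cv2.resize(p[115:245,190:360][...,::-1],None,fx=4.5,fy=4.5,interpolation=cv2.INTER_CUBIC))
P=cloud(d,c)
def rect(m,n):
    q=P[m]; 
    r=cv2.minAreaRect(q[:,:2].astype(np.float32)); print(n,m.sum(),np.round(q.mean(0),4),np.round(r[0],4),np.round(r[1],4),round(r[2],1),"z",np.round(np.nanpercentile(q[:,2],[5,50,95]),4))
U=np.zeros(d.shape,bool)
def box(u0,u1,v0,v1): m=U.copy(); m[v0:v1,u0:u1]=1; return m
Z=P[...,2]
print("table z",np.nanmedian(Z[150:175,360:380]))
b=box(288,350,172,215)
rect(b&(Z>.004)&(Z<.02),"plate"); rect(b&(Z>.03)&(Z<.05),"carton"); rect(b&(Z>.06)&(Z<.08),"grip")
b=box(200,280,170,240)
rect(b&(Z>.1)&(Z<.12),"bridge"); rect(b&(Z>.15)&(Z<.17),"knob"); rect(b&(Z>.015)&(Z<.028),"walls")
for n,bb,h in (("can",box(315,360,110,160),.08),("jar",box(150,195,235,275),.08),("milk",box(90,140,190,240),.15)): rect(bb&(Z>h)&(Z<.3),n)
```

```text
table z -0.0004396525577115007
plate 672 [ 0.5617 -0.1865  0.0089] [ 0.5678 -0.1839] [0.2311 0.1609] 89.3 z [0.0044 0.0082 0.0166]
carton 520 [ 0.5607 -0.156   0.0395] [ 0.5641 -0.1761] [0.0637 0.1579] 7.4 z [0.0326 0.0393 0.0469]
grip 55 [ 0.5721 -0.2471  0.07  ] [ 0.573  -0.2473] [0.0325 0.0226] 3.2 z [0.0632 0.0699 0.0767]
bridge 398 [0.5062 0.1576 0.1094] [0.5115 0.1582] [0.1815 0.036 ] 5.5 z [0.1026 0.1092 0.1161]
knob 141 [0.5108 0.158  0.1593] [0.511  0.1586] [0.0443 0.0438] 42.1 z [0.1523 0.1601 0.1657]
walls 711 [0.513  0.1218 0.0212] [0.5098 0.1072] [0.1617 0.245 ] 8.4 z [0.0159 0.0212 0.0268]
can 331 [ 0.7591 -0.2374  0.1115] [ 0.7618 -0.2396] [0.0676 0.0673] 30.1 z [0.0871 0.1161 0.1239]
jar 354 [0.3388 0.3355 0.1073] [0.3398 0.3377] [0.0678 0.0709] 32.2 z [0.0937 0.1084 0.1154]
milk 569 [0.4642 0.5275 0.195 ] [0.4671 0.531 ] [0.0768 0.0768] 78.2 z [0.1617 0.1955 0.2279]
```

View pics/crop.png

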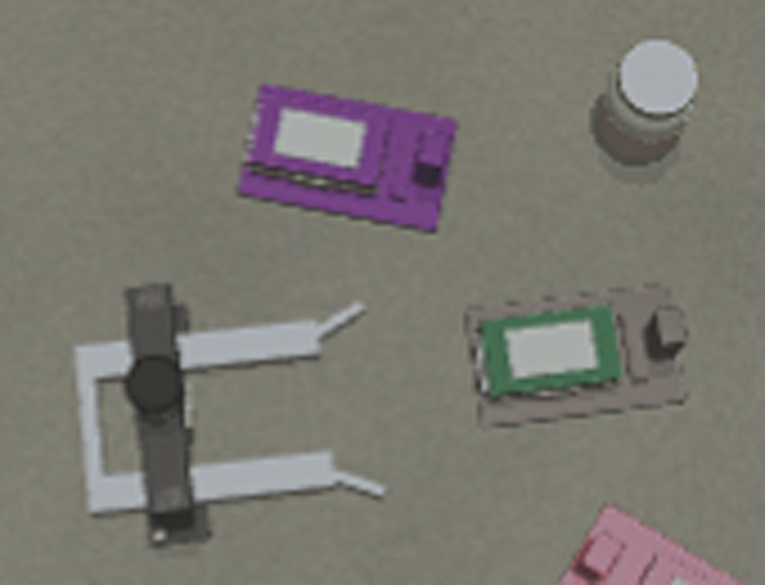

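The crop confirms the choice: the green carton on a grey plate with a grey block at the rear, facing the guide mouth. Sizes and heights agree with the description. The carrier yaw is about 97° and the guide yaw about 95.5°. The milk carton is in the way of the sweep, so I'll raise the tool first and then look from close by.

```bash
cat >> h.py <<'E'
def rot(yaw,flip=False): # tool down, fingers close across a heading yaw (deg)
    t=np.radians(yaw-90+(180 if flip else 0)); c,s=np.cos(t),np.sin(t)
    return R.from_matrix(np.array([[-s,c,0],[c,s,0],[0,0,-1]]).T @ np.eye(3) if 0 else np.column_stack([[s,-c,0],[c,s,0],[0,0,-1]]) if np.linalg.det(np.column_stack([[s,-c,0],[c,s,0],[0,0,-1]]))>0 else np.column_stack([[-s,c,0],[c,s,0],[0,0,-1]])).as_rotvec()
E
python3 - <<'E'
s=open('h.py').read().split("def rot")[0]+'''def rot(yaw,flip=False): # tool down, fingers close across a heading yaw (deg)
    t=np.radians(yaw-90+180*flip); y=np.array([np.cos(t),np.sin(t),0]); z=np.array([0,0,-1.])
    return R.from_matrix(np.column_stack([np.cross(y,z),y,z])).as_rotvec()
'''
open('h.py','w').write(s)
E
python3 - <<'E'
from h import *
o=robot.get_obs(); print(camH:=np.round(robot.camera_info("wrist")["hand_eye"],3))
robot.move_l([*o["tcp_pos"][:2],0.36],rate=.25)
for f in (False,True):
    q=robot.solve_ik([.57,-.23,.25],rot(97,f)); print(f,q)
E
```

```text
[[ 0.    -0.958 -0.288  0.084]
 [ 1.     0.    -0.     0.   ]
 [ 0.    -0.288  0.958 -0.18 ]
 [ 0.     0.     0.     1.   ]]
False [-0.39951953  0.4000579   0.90568809  1.73249856 -0.33855889  1.17503539
  0.72296863]
True [-0.55841175  0.55143761  1.21787817  1.7389686  -0.54581152  1.24390627
 -2.22258476]
```

Run:
```python
from h import *
robot.reach([.571,-.25,.24],rot(96.5)); a=shot("wrist","w1")
robot.reach([.52,.03,.30],rot(95.5)); b=shot("wrist","w2")
cv2.imwrite("pics/w12.png",cv2.resize(np.vstack([a[0],b[0]])[...,::-1],None,fx=.78,fy=.78))
o=robot.get_obs();print(o["clock"],o["q"],o["tcp_pos"])
```

```text
5.3083 [-1.06625505  0.11559989  0.98476946  1.86620536 -0.10235155  1.21285907
  0.04579806] [0.52027829 0.02880864 0.29997542]
```

View pics/w12.png

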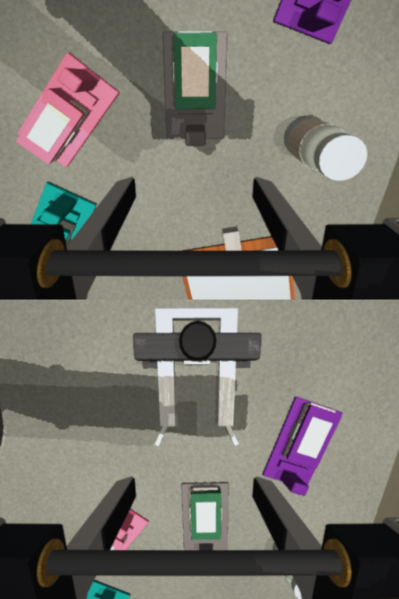

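Picture 1 (w1) shows the carrier upright at about (250,110) full-scale, with the block at (250,170). Picture 2 (w2) shows the guide with walls at columns 213 and 291, the knob at (253,52) and the flares at row 180. Next I'll measure both with depth from close by.

Run:
```python
from h import *
def rect(q,n):
    r=cv2.minAreaRect(q[:,:2].astype(np.float32)); print(n,len(q),np.round(r[0],4),np.round(r[1],4),round(r[2],2),"z",round(np.median(q[:,2]),4))
p,d,c=load("w1"); P=cloud(d,c); X,Y,Z=np.moveaxis(P,-1,0); hsv=cv2.cvtColor(p,cv2.COLOR_RGB2HSV)
print("table",np.nanmedian(Z[100:130,300:340]))
n=(abs(X-.565)<.08)&(Y>-.29)&(Y<-.06)
g=n&(Z>.03)&(Z<.05)&(Y>-.215); rect(P[g],"carton")
rect(P[n&(Z>.066)&(Z<.078)],"grip")
m=n&(Z>.004)&(Z<.014);rect(P[m],"plate")
for v in range(60,170,25):
    xs=P[v][m[v]|g[v]]; print(v,np.round([xs[:,0].min(),xs[:,0].max(),xs[:,1].mean()],4))
p,d,c=load("w2"); P=cloud(d,c); X,Y,Z=np.moveaxis(P,-1,0)
w=(Z>.019)&(Z<.026)&(abs(X-.51)<.1)&(Y>.0)&(Y<.25)
print("guide wallrows")
for v in range(60,165,15):
    xs=P[v][w[v]]; 
    if len(xs): 
        a=np.sort(xs[:,0]); k=np.argmax(np.diff(a)); print(v,np.round([a[0],a[k],a[k+1],a[-1],xs[:,1].mean()],4))
print("mouth y",np.sort(Y[w])[:5], "end y",np.sort(Y[w])[-5:])
rect(P[(Z>.15)&(Z<.17)&(abs(X-.51)<.06)&(abs(Y-.158)<.05)],"knob")
rect(P[(Z>.10)&(Z<.12)&(abs(X-.51)<.12)&(abs(Y-.158)<.05)],"bridge")
```

```text
table 0.0007878868386940463
carton 5253 [ 0.563  -0.1567] [0.0668 0.1072] 6.59 z 0.0409
grip 503 [ 0.5738 -0.2502] [0.0297 0.022 ] 7.14 z 0.0724
plate 4388 [ 0.5758 -0.1791] [0.1217 0.1698] 6.49 z 0.0087
60 [ 0.5089  0.6071 -0.1212]
85 [ 0.5126  0.6102 -0.1485]
110 [ 0.5162  0.615  -0.1766]
135 [ 0.52    0.6183 -0.2062]
160 [ 0.5241  0.6218 -0.2411]
guide wallrows
90 [0.4472 0.4749 0.5567 0.584  0.1268]
105 [0.4499 0.4764 0.5589 0.5855 0.1069]
120 [0.4523 0.479  0.5616 0.5883 0.0864]
135 [0.4535 0.4808 0.563  0.5901 0.0653]
150 [0.4563 0.4824 0.5652 0.5912 0.0438]
mouth y [0.00052269 0.00069018 0.00091782 0.0011078  0.00175004] end y [0.22958027 0.22980035 0.22984735 0.22995565 0.23050329]
knob 1997 [0.5128 0.156 ] [0.0456 0.0456] 6.18 z 0.1612
bridge 4345 [0.5127 0.1561] [0.181  0.0365] 5.61 z 0.1104
```

```bash
cat >> h.py <<'E'
YG=95.5; u=np.array([np.cos(np.radians(YG)),np.sin(np.radians(YG))]); G0=np.array([.5157,.1261])
def gp(x,z,y=0): return [*(G0+x*u+y*np.array([-u[1],u[0]])),z]
def st(t=""):
    o=robot.get_obs(); d=o["tcp_pos"][:2]-G0
    print(t,round(o["clock"],2),"gx,gy",np.round([d@u,d@[-u[1],u[0]]],4),"z",round(o["tcp_pos"][2],4),"F",np.round(o["contact_force"],1),"M",np.round(o["moment"],2),"op",round(o["opening"],4),"gf",round(o["grasp_force"],1)); return o
E
python3 - <<'E'
from h import *
robot.reach([.5738,-.2502,.16],rot(97.1)); robot.move_l([.5738,-.2502,.042],rate=.12); st("down")
robot.close(20); st("grip")
robot.move_l(gp(-.305,.042),rot(YG),rate=.08); st("aligned")
a=shot("wrist","w3")
P=cloud(a[1],a[2]); X,Y,Z=np.moveaxis(P,-1,0)
g=(Z>.035)&(Z<.047)&(abs(X-.535)<.06)&(Y>-.14)&(Y<.0)
for v in range(0,384,12):
    if g[v].sum()>20:
        x=P[v][g[v]]; xc=(x[:,0].min()+x[:,0].max())/2-G0[0]; y=x[:,1].mean()-G0[1]; print(v,"gx,gy",np.round([xc*u[0]+y*u[1],-xc*u[1]+y*u[0],np.ptp(x[:,0])],4))
E
```

```text
down 7.65 gx,gy [-0.3804 -0.0222] z 0.0427 F [0.  0.5 0. ] M [-0.08  0.03 -0.04] op 0.0939 gf 0.0
grip 8.65 gx,gy [-0.3802 -0.0218] z 0.042 F [ 0.2 -0.2 -0. ] M [-0.06  0.03 -0.06] op 0.0297 gf 20.0
aligned 9.78 gx,gy [-3.046e-01 -1.000e-04] z 0.042 F [-1.4  5.1  2.2] M [0.9  0.19 0.04] op 0.03 gf 20.0
0 gx,gy [-0.1709 -0.0002  0.0608]
12 gx,gy [-0.1765 -0.0002  0.0613]
24 gx,gy [-0.1821 -0.0004  0.0614]
36 gx,gy [-0.1878 -0.0006  0.0607]
48 gx,gy [-0.1937 -0.0002  0.061 ]
60 gx,gy [-0.1996 -0.0005  0.0609]
72 gx,gy [-2.057e-01 -2.000e-04  6.100e-02]
84 gx,gy [-0.2118 -0.0005  0.0611]
96 gx,gy [-0.2181 -0.0003  0.061 ]
108 gx,gy [-0.2245 -0.0003  0.0608]
120 gx,gy [-2.311e-01 -2.000e-04  6.110e-02]
132 gx,gy [-2.377e-01 -2.000e-04  6.070e-02]
144 gx,gy [-0.2446 -0.0006  0.061 ]
156 gx,gy [-2.516e-01 -2.000e-04  6.080e-02]
168 gx,gy [-2.587e-01 -2.000e-04  6.020e-02]
```

View pics/w3.png

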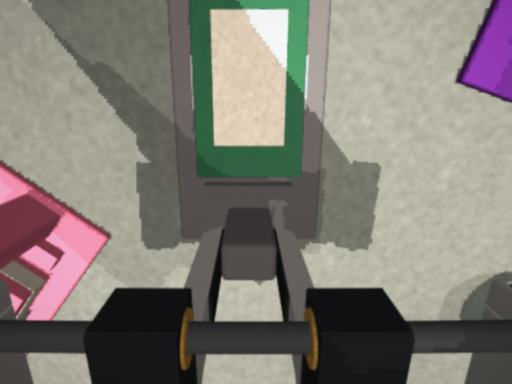

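The view shows the block pinched at about (250,240) with the carrier straight. The carton's centre line is within 0.5 mm of the guide axis. Next is the slide, in steps with a force check.

Run:
```python
from h import *
f0=None
xs=[-.24,-.20,-.16,-.12,-.095,-.08,-.074,-.071,-.069,-.067,-.065,-.063]
for x in xs:
    robot.move_l(gp(x,.042),rot(YG),rate=.08 if x<-.1 else .04); o=st(x); F=o["contact_force"][:2]
    if -F@u>18 or abs(F[0]+F@u*-u[0])>15: print("stop"); break
```

```text
-0.24 10.78 gx,gy [-0.2396 -0.    ] z 0.042 F [-0.8  3.2 -0.2] M [ 0.61  0.04 -0.03] op 0.03 gf 20.0
-0.2 11.43 gx,gy [-0.1993 -0.    ] z 0.042 F [-0.   2.4 -0.6] M [0.54 0.04 0.03] op 0.03 gf 20.0
-0.16 12.08 gx,gy [-0.1594  0.    ] z 0.042 F [-0.4  2.1 -1.8] M [0.36 0.06 0.05] op 0.0299 gf 20.0
-0.12 12.73 gx,gy [-0.1195  0.    ] z 0.042 F [ 0.   1.8 -1.6] M [0.34 0.03 0.05] op 0.03 gf 20.0
-0.095 13.51 gx,gy [-0.0945  0.0001] z 0.0419 F [-0.6  1.3 -3.2] M [ 0.21 -0.03 -0.04] op 0.0297 gf 20.0
-0.08 14.03 gx,gy [-0.0794  0.    ] z 0.042 F [ 0.4  2.1 -2.7] M [ 0.27 -0.01  0.02] op 0.0298 gf 20.0
-0.074 14.33 gx,gy [-0.0735 -0.    ] z 0.042 F [ 0.7  1.3 -2.6] M [ 0.24 -0.02 -0.04] op 0.0299 gf 20.0
-0.071 14.58 gx,gy [-0.0707  0.    ] z 0.042 F [ 0.   1.4 -3.3] M [ 0.22 -0.   -0.04] op 0.0299 gf 20.0
-0.069 14.83 gx,gy [-0.0701 -0.0003] z 0.0422 F [ 1.5 -6.2  0.4] M [-1.49 -0.21  0.18] op 0.0298 gf 20.0
-0.067 15.08 gx,gy [-0.0697 -0.0008] z 0.0425 F [  2.6 -13.8   2.1] M [-3.35 -0.53  0.09] op 0.0296 gf 20.0
-0.065 15.33 gx,gy [-0.069  -0.0009] z 0.0427 F [  4.  -20.9   5.5] M [-4.87 -0.56  0.  ] op 0.0298 gf 20.0
stop
```

Run:
```python
from h import *
robot.release(); st("rel")
o=robot.get_obs(); robot.move_l([*o["tcp_pos"][:2],.25],rate=.15); robot.close(20)
robot.move_l(gp(-.13,.28),rot(YG),rate=.15); st()
p,d,c=shot("wrist","w4"); P=cloud(d,c); X,Y,Z=np.moveaxis(P,-1,0)
D=P[...,:2]-G0; gx=D@u; gy=D@[-u[1],u[0]]
g=(Z>.066)&(Z<.078)&(gx<-.05)&(gx>-.1)&(abs(gy)<.03); print("grip gx range",np.percentile(gx[g],[1,99]),"gy",np.percentile(gy[g],[1,99]))
k=(Z>.155)&(Z<.17)&(abs(gx-.03)<.04)&(abs(gy)<.04); print("knob",[(gx[k].min()+gx[k].max())/2,(gy[k].min()+gy[k].max())/2,np.median(Z[k])])
b=(Z>.004)&(Z<.013)&(gx<-.06)&(gx>-.1)&(abs(gy)<.05); print("plate rear",np.percentile(gx[b],[1]), np.percentile(gy[b],[1,99]))
```

```text
rel 16.42 gx,gy [-0.065  0.   ] z 0.042 F [0.8 0.2 0.3] M [-0.06  0.02  0.05] op 0.0943 gf 0.0
 19.99 gx,gy [-0.1296  0.    ] z 0.2798 F [ 0.6  0.2 -0.2] M [-0.04  0.02 -0.01] op 0.0003 gf 0.0
grip gx range [-0.08040202 -0.0602076 ] gy [-0.01555646  0.01361316]
knob [np.float64(0.022176219924732347), np.float64(-0.00026683485090365014), np.float64(0.1612735310060815)]
plate rear [-0.08469776] [-0.04177543  0.04077338]
```

View pics/w4.png

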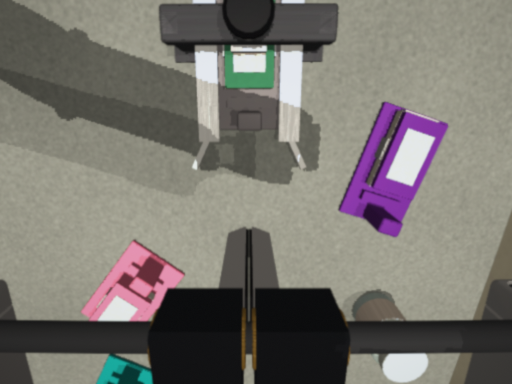

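The carrier sits straight in the guide with the grip at (250,120). Its measured rear edge at -84.7 mm and grip at -70.3 mm match home. The knob is at (248,10). Next is the stamp press.

Run:
```python
from h import *
robot.move_l(gp(.03,.28),rot(YG),rate=.15)
robot.move_l(gp(.03,.17),rate=.12); st("above")
for z in (.16,.155,.15,.145,.141,.139,.137,.135,.133,.131):
    robot.move_l(gp(.03,z),rate=.03); o=st(z)
    if o["contact_force"][2]>24: break
robot.wait(.3); st("hold")
robot.move_l(gp(.03,.28),rate=.1); st("up")
robot.move_l(gp(-.13,.28),rate=.15)
p,d,c=shot("wrist","w5"); P=cloud(d,c); X,Y,Z=np.moveaxis(P,-1,0)
D=P[...,:2]-G0; gx=D@u; gy=D@[-u[1],u[0]]
g=(Z>.066)&(Z<.078)&(gx<-.05)&(gx>-.1)&(abs(gy)<.03); print("grip gx",np.percentile(gx[g],[1,99]),"gy",np.percentile(gy[g],[1,99]))
b=(Z>.004)&(Z<.013)&(gx<-.06)&(gx>-.1)&(abs(gy)<.05); print("plate rear",np.percentile(gx[b],[1]))
k=(Z>.13)&(Z<.18)&(abs(gx-.03)<.03)&(abs(gy)<.03); print("knob z",np.median(Z[k]),k.sum())
st()
```

```text
above 22.32 gx,gy [ 0.03   -0.0004] z 0.1706 F [ 0.3 -0.2  0.1] M [-0.03  0.1   0.01] op 0.0007 gf 0.0
0.16 22.81 gx,gy [ 0.0303 -0.0002] z 0.1601 F [0.8 3.4 2.5] M [ 0.56 -0.11  0.04] op 0.0006 gf 1.6
0.155 23.12 gx,gy [ 0.0302 -0.0002] z 0.1551 F [2.1 4.1 4.5] M [ 0.87 -0.12  0.01] op 0.0005 gf 2.4
0.15 23.44 gx,gy [ 0.0302 -0.0002] z 0.1502 F [0.2 3.3 6.9] M [ 0.89 -0.03  0.04] op 0.0007 gf 3.3
0.145 23.76 gx,gy [ 0.0302 -0.0002] z 0.1453 F [-0.   3.8  8.1] M [ 0.83  0.14 -0.  ] op 0.0005 gf 4.2
0.141 24.04 gx,gy [ 0.0302 -0.0003] z 0.1414 F [-0.2  3.7  8.7] M [0.79 0.19 0.02] op 0.0004 gf 4.8
0.139 24.29 gx,gy [ 0.0302 -0.0006] z 0.1408 F [-12.    1.7  45.2] M [ 0.37  3.32 -0.01] op 0.0005 gf 23.2
hold 24.59 gx,gy [ 0.0303 -0.0005] z 0.1408 F [-12.5   1.   46.2] M [0.37 3.28 0.  ] op 0.0003 gf 23.0
up 26.15 gx,gy [0.03   0.0003] z 0.2796 F [-1.2 -0.2 -0.5] M [-0.04  0.03  0.05] op 0.0005 gf 0.0
grip gx [-0.08020273 -0.06006178] gy [-0.01558082  0.01357937]
plate rear [-0.08454969]
knob z 0.16120448989622857 1758
 27.42 gx,gy [-0.1292 -0.    ] z 0.2799 F [-0.3  0.1  0.4] M [-0.06  0.05  0.01] op 0.0005 gf 0.0
```

```bash
python3 -c "
from station import robot
print(robot.close_job())"
```

```text
the job is handed in; nothing more can be done
None
```

The carrier is home against the stop, the stamp was pressed fully down (46 N on its stop) and sprang back up, no other objects were touched, and the job was handed in at about 27 s.

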